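Complete the pinwheel layer of transport cases on a lab pallet

ROBOT

A 6-joint arm with a two-finger parallel gripper is mounted at the origin on the work surface. World frame = base frame: x ahead of the robot, y to its left, z up, the work surface at z = 0. Lengths are in m, angles in rad, forces in N, time in s.
With the tool pointing down it reaches from about 0.225 to 0.875 m from the base axis. Payload 3.4 kg.
Tool frame: the origin (TCP) lies midway between the tips of the shut fingers; the grasp point (between the pads) lies tcp_to_grasp behind it (tcp_to_grasp is the distance from the TCP to the grasp point, in m); z points along the fingers, y is the line along which they close (so a half turn about z gives the same grasp; the last joint's range is limited). The gripper opens to 85 mm and grips with 20 to 120 N. Pads are 22 mm wide; open, the fingers measure 114 mm over their backs; the gripper's body (76 mm by 85 mm) begins 54 mm behind the grasp point. The pads swing forward as they close: fully open they stand 13 mm farther back than shut.
Start: joints at [-1.312, 0.276, 1.505, -0, 1.361, -0.121], TCP at [0.213, -0.534, 0.231] pointing down, gripper open.
Joint ranges: [-2.89, 2.89], [-0.75, 2.08], [0.22, 2.7], [-1.18, 4.32], [0.11, 2.71], [-2.7, 2.7]. Speed limits (rad/s): [2.57, 2.57, 3.14, 3.14, 3.14, 3.14].

INTERFACE

Orientations are given as a unit quaternion [x, y, z, w].
In Python, from workcell import * gives the robot as it stands. The module is installed in compiled form; this text tells all that it offers.
- The arm moves only by the shell command python3 -m jog 'ROWS' [OPENING] [FORCE]. ROWS is JSON, a list of rows, each a list of 6 numbers: the shift along the world's x, y, z in cm, then the turn, a rotation vector about the world's x, y, z in degrees. A call has exactly 8 rows; each row is the pose to reach, as a shift and turn from the pose commanded when the call began; what a row does not reach only later rows make up. A row lasts 1/8 s, in which the tool goes at most 62.5 mm and 10.7 degrees, less where a joint would pass 70% of its speed; a pose out of reach is approached as far as the arm can. A call with a gripper value outside its range is refused whole. OPENING is the opening in per cent of the stroke, from 0 (shut) to 100 (fully open), set as the call begins (- or left out, the last holds). The fingers move at their own pace and stop on an object; FORCE is the grip in N (left out, the last holds). Time passes only in rows, so rows that repeat a pose let the fingers close, or fill a call up. It gives the time, the measured TCP pose, the force, the opening and the grip force at its end, in the units of the state.
- get_state(): the state, without advancing time (a new reading comes with each control period).
- capture(name): name is "scene" or "side" or "wrist"; returns the picture (400x640x3 uint8, red, green, blue); there is no depth.
- get_calibration(name): a dict with "fovy" (degrees; the focal length in pixels is half the picture's height over the tangent of half this angle, whatever the lens; pixels are square), "cx", "cy" (the principal point, pixels), "position" and "orientation" of the camera in the world. Camera axes: x right, y down, z forward; pixel columns grow to the right and rows downward; lengths in m; the calibration is good to about 2 mm. A picture is of the moment at which its call begins: read the wrist's pose just before it. get_calibration takes no time and is no camera call; for the wrist camera it gives the pose at the moment of the call.
- job_done(): hands the job in; it is judged then, once.
The state is a dict: "clock": time; "joint_pos": joint angles; "joint_vel": joint speeds; "joint_torque": joint torques, N m; "position": TCP position; "tcp_rot": TCP orientation; "wrist_force": force on the tool from outside, world axes, zero at the start; "wrist_torque": the same for the moment, N m; "opening": finger opening in m; "grip_force": force on a finger pad.
Only numpy, scipy, OpenCV 4.12 (cv2) and the standard library are available. Lean on these libraries where they do the work, as an engineer would, in place of code of your own. Each camera call takes 0.05 s, during which the arm holds its last target. There are 200 camera calls.

TASK

Complete the layer of sample-transport cases on the small blue pallet: take the two loose cases that are as long as the two already strapped on it and set them, upright, on its two empty corners, each flush with the pallet's edges there, so that the four run round like a pinwheel, each turned a quarter turn from its neighbours with a square gap in the middle. The loose short case is not wanted; put the cases down, do not drop them.

Things in the scene. Friction and masses are not known exactly. Their poses are not given: they have to be found in the camera images.
- place_1 (a point): Centre of one empty place, on the deck top of the fixed blue pallet (190 x 190 mm, deck 30 mm above the table, any yaw); z up. A case here lies with its 110 mm side along this x, flush with the pallet edges at +x and +y. Two like cases, strapped on immovably, are centred from here at (-80,-124) mm, long along x, and (22,-102) mm, long along y; their bars' tops are 116 mm above the table.
- place_2 (a point): Centre of the other empty place, on the deck top, 102 mm towards -x and 22 mm towards -y from place_1; same axes as place_1. A case here lies with its 110 mm side along this y, flush with the pallet edges at -x and +y. Full, the four places have 14 mm gaps between neighbours and a 58 mm square hole in the middle. Either case may go to either place, either way round.
- case_a_mid (a point): Loose rigid sample-transport case, 110 mm long (x), 66 wide (y), white, lid top 50 mm up; mid-lid a grey grip bar 44 long (x), 22 wide (y), 36 high: 86 mm high in all. 0.28-0.56 kg. Stands on the table, any yaw; a half turn changes nothing. This point: its centre, 43 mm above its underside; z up.
- case_b_mid (a point): Second loose case, the same: 110 mm long (x), 66 wide (y), white, lid top 50 mm up; mid-lid a grey grip bar 44 long (x), 22 wide (y), 36 high: 86 mm high in all. 0.28-0.56 kg. Stands on the table, any yaw; a half turn changes nothing. This point: its centre, 43 mm above its underside; z up. (A third, like it but only 70 mm long, is not wanted.)
Mind the look-alikes: they are no part of the job. Leave any pink or purple look-alike of the part that bears case_b_mid alone. What is shaped like the part that bears case_a_mid but brown is not meant.

How it is judged:
By the outcome, as a careful person would: the job done as asked, in the order asked, and still so for the second after the job is handed in, with the robot touching nothing.
It also fails if it takes over 54 s, if anything falls off the work surface, if the arm or the gripper's body presses on something with over 40 N, if the wrist force passes 120 N, or if a joint passes its speed limit or range.

## Working session

There is one attempt and no reset: what is moved stays moved. The work goes in short steps, Python scripts to look and compute and a shell command to move; the robot and the scene stay as the last step left them, time stands still between calls to the robot, and variables do not carry over. Pictures are saved under pics/ and viewed, at most 10 in all, crops included, and the job is handed in when it is done.

```bash
mkdir -p pics; python3 - <<'E'
from workcell import *
import cv2,numpy as np
s=get_state();print({k:np.round(v,3) for k,v in s.items()})
try: print(tcp_to_grasp)
except Exception as e: print(e)
for n in("scene","side"):
    c=get_calibration(n);print(n,c)
    cv2.imwrite(f"pics/{n}0.png",capture(n)[:,:,::-1])
E
```

```text
{'clock': np.float64(0.0), 'joint_pos': array([-1.312,  0.277,  1.506, -0.   ,  1.361, -0.121]), 'joint_vel': array([-0.001,  0.001, -0.   , -0.   , -0.001, -0.001]), 'joint_torque': array([-1.0000e-03, -4.1678e+01, -2.4581e+01, -0.0000e+00,  1.1000e-02,
       -0.0000e+00]), 'position': array([ 0.213, -0.534,  0.23 ]), 'tcp_rot': array([ 0.982,  0.189, -0.   , -0.001]), 'wrist_force': array([-0.986, -0.193,  0.088]), 'wrist_torque': array([-0.009, -0.013, -0.005]), 'grip_force': np.float64(0.0), 'opening': np.float64(0.085)}
0.0187
scene {'fovy': 52.9640898639282, 'cx': 314.3515728832675, 'cy': 199.10708015560925, 'position': array([ 1.26711982, -0.32232229,  0.88698793]), 'orientation': array([ 0.74211535,  0.55488589, -0.2289669 , -0.29822912])}
side {'fovy': 46.75360464417815, 'cx': 312.59210786108736, 'cy': 197.00495467559722, 'position': array([0.3586694 , 0.65153406, 0.97404943]), 'orientation': array([-0.09276585,  0.92983534, -0.35446771,  0.03396152])}
```

View pics/scene0.png

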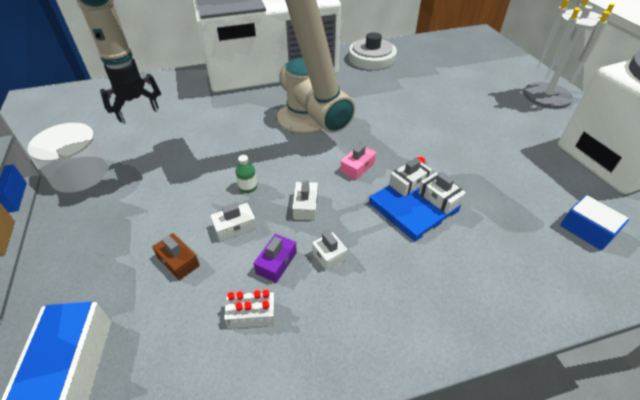

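View pics/side0.png

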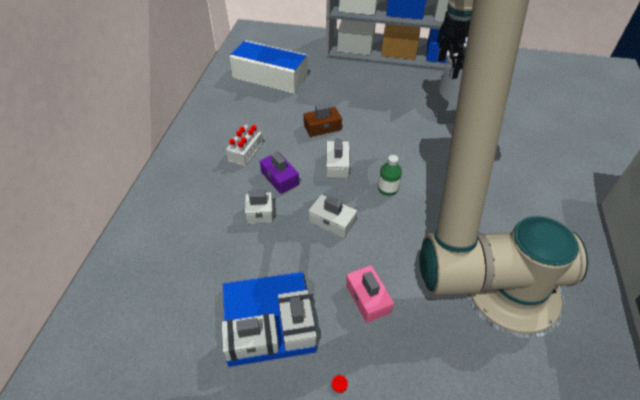

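The scene picture shows the white long cases at about (233,220) and (305,200), and the short white one at (328,250). Brown (176,255), purple (275,257) and pink (358,160) are look-alikes. The blue pallet is at (415,200). In the side view, the long cases are at (338,158) and (333,214), the short one at (259,207), and the pallet at (268,318).

```bash
cat > h.py <<'E'
from workcell import *
import cv2,numpy as np
from scipy.spatial.transform import Rotation as R
def cast(c,px,z):
    px=np.atleast_2d(np.asarray(px,float));f=200/np.tan(np.radians(c["fovy"])/2)
    d=np.c_[(px[:,0]-c["cx"])/f,(px[:,1]-c["cy"])/f,np.ones(len(px))]
    d=R.from_quat(c["orientation"]).apply(d);p=c["position"]
    return p+d*((z-p[2])/d[:,2])[:,None]
def white(im):
    h=cv2.cvtColor(im,cv2.COLOR_RGB2HSV);return ((h[...,1]<50)&(h[...,2]>165)).astype(np.uint8)*255
def blue(im):
    h=cv2.cvtColor(im,cv2.COLOR_RGB2HSV);return ((abs(h[...,0].astype(int)-110)<12)&(h[...,1]>150)&(h[...,2]>60)).astype(np.uint8)*255
def blobs(m,a0=100):
    return [c for c in cv2.findContours(m,cv2.RETR_EXTERNAL,cv2.CHAIN_APPROX_NONE)[0] if cv2.contourArea(c)>a0]
def rect(P):
    r=cv2.minAreaRect((P[:,:2]*1000).astype(np.float32));(w,h)=r[1];a=r[2]+(0 if w>h else 90)
    return np.round([r[0][0],r[0][1],max(w,h),min(w,h),(a+90)%180-90])
E
python3 - <<'E'
from h import *
for n in("scene","side"):
    im=cv2.imread(f"pics/{n}0.png")[:,:,::-1];c=get_calibration(n)
    for nm,m,z in(("white",white(im),.05),("blue",blue(im),.03)):
        for b in blobs(m):
            x=b[:,0].mean(0)
            if 100<x[1]<340 and 150<x[0]<500: print(n,nm,x.round(),rect(cast(c,b[:,0],z)))
    pts={"scene":[(234,211),(305,186),(370,202),(417,237),(461,209)],"side":[(338,146),(333,203),(222,284),(305,275),(317,345),(227,356)]}[n]
    print(cast(c,pts[:2],.086).round(3)[:,:2].tolist(),cast(c,pts[2:],.03).round(3)[:,:2].tolist())
c=get_calibration("wrist");print(c,R.from_quat(c["orientation"]).as_matrix().round(2))
E
```

```text
scene white [360. 220.] [596.  -3. 100.  82. -78.]
scene white [443. 189.] [543. 279.  76.  67. -68.]
scene white [321. 183.] [408. -50. 475. 274. -89.]
scene white [378. 227.] [ 474.  205. 1709. 1169.  -90.]
scene blue [414. 210.] [566. 173. 199. 199. -69.]
[[0.499, -0.333], [0.46, -0.123]] [[0.524, 0.057], [0.684, 0.13], [0.626, 0.298]]
side white [300. 336.] [468. 235.  66.  11.  21.]
side white [224. 336.] [624. 265.  68.  10. -69.]
side white [246. 337.] [575. 247.  67.  65. -70.]
side white [297. 316.] [486. 186.  66.  62.  21.]
side white [461. 262.] [131. -28. 121.  88.  19.]
side white [332. 212.] [ 459. -121.  108.   69.  -20.]
side white [258. 204.] [ 656. -109.   69.   68.   18.]
side white [338. 155.] [ 479. -334.  120.   63.  -80.]
side white [244. 146.] [ 766. -337.  112.   60.   77.]
side blue [268. 323.] [551. 192. 201. 190. -69.]
[[0.479, -0.331], [0.457, -0.116]] [[0.676, 0.135], [0.491, 0.073], [0.43, 0.237], [0.61, 0.298]]
{'fovy': 61.65365807489867, 'cx': 317.997261246934, 'cy': 201.87038488666911, 'position': array([ 0.2788863 , -0.50690938,  0.3718595 ]), 'orientation': array([ 0.81958749, -0.55517647, -0.07994566,  0.11689363])} [[ 0.37 -0.89 -0.26]
 [-0.93 -0.36 -0.1 ]
 [-0.    0.28 -0.96]]
```

Candidates in the scene picture:
- White at (233,220) and (305,200): about 110 x 65 mm by the ray cast, so these are wanted.
- White at (328,250): about 69 mm long, so it is the short one.
- Brown (176,255), purple (275,257) and pink (358,160): wrong colour.

I'll go above the far case and confirm it in a wrist close-up before reaching.

```bash
python3 -m jog '[[4,3,1,0,0,10],[8,6,2,0,0,20],[12,9,3,0,0,30],[16,12,4,0,0,40],[20,15,4,0,0,50],[24,18,4,0,0,60],[27.4,20.2,4,0,0,70],[27.4,20.2,4,0,0,78]]' 100
python3 - <<'E'
from h import *
s=get_state();c=get_calibration("wrist");im=capture("wrist")
cv2.imwrite("pics/w1.png",im[:,:,::-1]);print(s["position"],s["tcp_rot"])
for b in blobs(white(im),1500): print(b[:,0].mean(0).round(),rect(cast(c,b[:,0],.05)))
print(c["position"])
E
```

```text
clock: 1.1
position: [0.4893, -0.3299, 0.2705]
tcp_rot: [0.641, 0.768, 0.001, -0.0]
wrist_force: [-0.3, -1.4, 0.1]
opening: 0.0854
grip_force: 0.0
[ 0.48932798 -0.32985404  0.27054041] [ 6.41012276e-01  7.67530252e-01  6.17232010e-04 -4.38788322e-04]
[310. 177.] [ 482. -340.  106.   64.  -80.]
[ 0.47644247 -0.25960516  0.41196854]
```

View pics/w1.png

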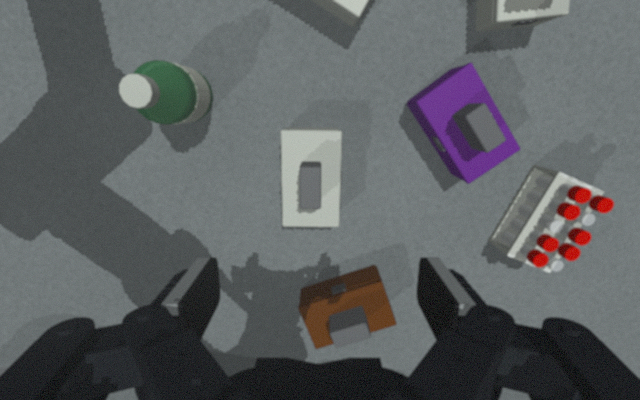

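The wrist view shows the wanted long white case at (311,178), measured 106 x 64 mm, with its bar at (311,186). It lies between the brown (348,305), purple (463,122) and bottle (165,92), and all are clear of the fingers. Descending on it.

```bash
python3 -m jog '[[-0.7,-1,-2,0,0,0],[-0.7,-1,-6,0,0,0],[-0.7,-1,-11,0,0,0],[-0.7,-1,-15,0,0,0],[-0.7,-1,-18.5,0,0,0],[-0.7,-1,-20.5,0,0,0],[-0.7,-1,-21.9,0,0,0],[-0.7,-1,-21.9,0,0,0]]' 60
python3 -m jog '[[0,0,0,0,0,0],[0,0,0,0,0,0],[0,0,0,0,0,0],[0,0,0,0,0,0],[0,0,0,0,0,0],[0,0,0,0,0,0],[0,0,0,0,0,0],[0,0,0,0,0,0]]' 0 70
```

```text
clock: 2.15
position: [0.4795, -0.3418, 0.0514]
tcp_rot: [0.645, 0.764, 0.0, -0.001]
wrist_force: [-0.4, -0.4, -0.3]
opening: 0.0514
grip_force: 0.0
clock: 3.15
position: [0.4813, -0.3427, 0.0535]
tcp_rot: [0.644, 0.765, 0.0, 0.002]
wrist_force: [2.6, 0.3, 5.8]
opening: 0.0213
grip_force: 71.2
```

```bash
python3 -m jog '[[0,0,2,0,0,0],[0,0,5,0,0,0],[0,0,9,0,0,0],[1,4,13,0,0,0],[2.5,9,17,0,0,1],[4,14,20,0,0,2],[5.5,19,22,0,0,4],[7,24,24,0,0,6]]' && python3 -m jog '[[1.5,5,0.6,0,0,2],[3,9,0.6,0,0,4],[4.2,13,0.6,0,0,4],[4.9,16.3,0.6,0,0,4],[4.9,16.3,0.6,0,0,4],[4.9,16.3,0.6,0,0,4],[4.9,16.3,0.6,0,0,4],[4.9,16.3,0.6,0,0,4]]'
python3 - <<'E'
from h import *
s=get_state();c=get_calibration("wrist");im=capture("wrist")
cv2.imwrite("pics/w2.png",im[:,:,::-1]);print(s["position"],s["tcp_rot"],s["opening"],s["wrist_force"])
for b in blobs(blue(im),300): print(b[:,0].mean(0).round(),rect(cast(c,b[:,0],.03)))
np.save("c2.npy",c,allow_pickle=True)
E
```

```text
clock: 4.15
position: [0.5489, -0.1003, 0.2916]
tcp_rot: [0.603, 0.798, -0.001, -0.002]
wrist_force: [0.8, 1.3, -3.8]
opening: 0.021
grip_force: 69.8
clock: 5.15
position: [0.5989, 0.0599, 0.2983]
tcp_rot: [0.576, 0.818, -0.0, -0.0]
wrist_force: [-0.3, -0.2, -3.8]
opening: 0.021
grip_force: 69.9
[0.59891454 0.05994795 0.29825437] [ 5.75847892e-01  8.17556822e-01 -2.08213204e-04 -6.97179830e-05] 0.02096987887870599 [-0.27577169 -0.24461808 -3.84082341]
[325.  72.] [564. 165. 188. 140.  21.]
```

View pics/w2.png

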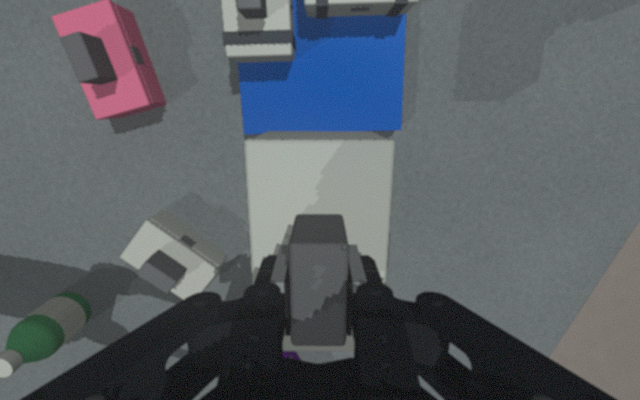

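The pallet's near edge runs from (245,133) to (402,129), and its right edge is at column 403. The held case's lid end runs from (246,138) to (393,138). Working out both in the world.

```bash
python3 - <<'E'
from h import *
c=np.load("c2.npy",allow_pickle=True).item();im=cv2.imread("pics/w2.png")[:,:,::-1]
m=blue(im);b=max(blobs(m,300),key=cv2.contourArea)[:,0]
P=cast(c,b,.03)[:,:2]*1000
col={k:P[(b[:,0]>=k-8)&(b[:,0]<=k+8)] for k in()}
near=P[(b[:,1]>120)&(b[:,0]>255)&(b[:,0]<390)]
right=P[(b[:,0]>395)&(b[:,1]>15)&(b[:,1]<120)]
left=P[(b[:,0]<250)&(b[:,1]>68)&(b[:,1]<122)]
L={}
for n,q in(("near",near),("right",right),("left",left)):
    l=cv2.fitLine(q.astype(np.float32),cv2.DIST_HUBER,0,.01,.01).ravel();L[n]=l;print(n,len(q),np.degrees(np.arctan2(l[1],l[0])).round(1),l[2:].round(1))
a=np.radians(20.8)
ang=np.degrees(np.arctan2(L["near"][1],L["near"][0]));
ux=-np.array([np.cos(np.radians(ang)),np.sin(np.radians(ang))]);
if ux[0]>0: ux=-ux
uy=np.array([-ux[1],ux[0]]);
ey=near.dot(uy).mean() if 0 else L["near"][2:]@uy
xm=L["right"][2:]@ux; xp=L["left"][2:]@ux
print("ang",ang,"width",xp-xm)
cx=(xm+xp)/2
W=lambda x,y:(ux*x+uy*y).round(1)
print("centre",W(cx,ey-95),"place1",W(cx+40,ey-33),"place2",W(xm+33,ey-55))
# held lid
T=np.array([598.9,59.95]);t=2*np.arctan2(.81756,.57585);tx=np.array([np.cos(t),np.sin(t)]);ty=np.array([np.sin(t),-np.cos(t)])
print("toolx",np.degrees(t))
for z in(.292,.295):
    E=cast(c,[(246,138),(393,138),(251,250),(388,250)],z)[:,:2]*1000-T
    print(z,np.c_[E@tx,E@ty].round(1).tolist())
# hull check in side pic: bar tops of strapped cases
E
```

```text
near 134 19.8 [588.6 100.6]
right 108 -68.6 [653.3 192.7]
left 53 -69.2 [486.9 106.2]
ang 19.813042 width 185.82181
centre [555.6 189.7] place1 [539.  117.8] place2 [625.5 172.4]
toolx 109.68194580509667
0.292 [[57.5, -31.4], [57.5, 32.5], [4.5, -32.2], [4.6, 33.4]]
0.295 [[57.7, -30.8], [57.8, 31.8], [5.9, -31.6], [5.9, 32.7]]
```

```bash
python3 -m jog '[[1,4,0,0,0,0.8],[2,8,-3,0,0,0.8],[2.95,11.05,-7,0,0,0.8],[2.95,11.05,-11,0,0,0.8],[2.95,11.05,-14,0,0,0.8],[2.95,11.05,-15,0,0,0.8],[2.95,11.05,-15,0,0,0.8],[2.95,11.05,-15,0,0,0.8]]' && python3 -m jog '[[0,0,-1.5,0,0,0],[0,0,-3,0,0,0],[0,0,-4.2,0,0,0],[0,0,-5.2,0,0,0],[0,0,-5.8,0,0,0],[0,0,-6.1,0,0,0],[0,0,-6.1,0,0,0],[0,0,-6.1,0,0,0]]'
```

```text
clock: 6.2
position: [0.63, 0.1714, 0.1502]
tcp_rot: [0.57, 0.822, 0.001, 0.001]
wrist_force: [0.2, -0.1, -2.3]
opening: 0.0209
grip_force: 69.8
clock: 7.2
position: [0.629, 0.1715, 0.0878]
tcp_rot: [0.57, 0.822, 0.0, 0.0]
wrist_force: [0.1, -0.1, -3.7]
opening: 0.0212
grip_force: 69.9
```

```bash
python3 -m jog '[[0,0,-0.1,0,0,0],[0,0,-0.2,0,0,0],[0,0,-0.3,0,0,0],[0,0,-0.4,0,0,0],[0,0,-0.5,0,0,0],[0,0,-0.5,0,0,0],[0,0,-0.5,0,0,0],[0,0,-0.5,0,0,0]]'
python3 - <<'E'
from h import *
ims=[]
for n,(u,v) in(("scene",(415,195)),("side",(268,320))):
    im=capture(n)[:,:,::-1];ims.append(cv2.resize(im[v-60:v+60,u-66:u+66],None,fx=3,fy=3,interpolation=2))
cv2.imwrite("pics/p1.png",np.hstack(ims))
E
```

```text
clock: 8.2
position: [0.6288, 0.1716, 0.0834]
tcp_rot: [0.57, 0.822, 0.0, 0.0]
wrist_force: [-1.3, 1.3, 6.2]
opening: 0.0212
grip_force: 71.4
```

View pics/p1.png

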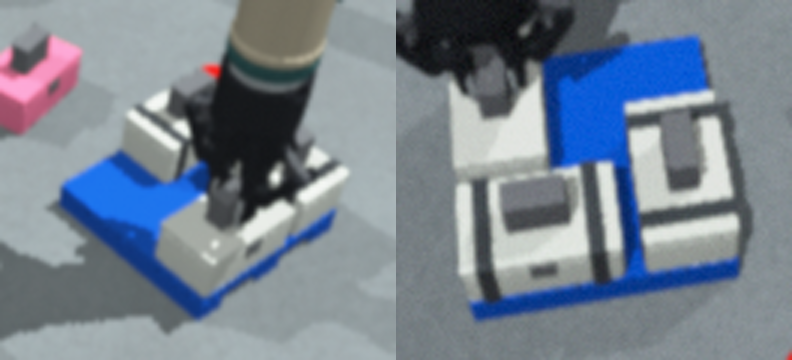

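The case sits on the deck (contact force up about 10 N). Both crops show it upright in its corner, apparently flush at the near (+x world) corner. Releasing and looking from above.

```bash
python3 -m jog '[[0,0,0,0,0,0],[0,0,0,0,0,0],[0,0,0,0,0,0],[0,0,0,0,0,0],[0,0,0.6,0,0,0],[0,0,2,0,0,0],[0,0,4,0,0,0],[0,0,7,0,0,0]]' 60 && python3 -m jog '[[0,0,4,0,0,0],[1,-3,9,0,0,0],[1,-8,13,0,0,0],[0,-9,16,0,0,0],[0,-9,18,0,0,0],[0,-9,18,0,0,0],[0,-9,18,0,0,0],[0,-9,18,0,0,0]]'
python3 - <<'E'
from h import *
s=get_state();c=get_calibration("wrist");im=capture("wrist")
cv2.imwrite("pics/w3.png",im[:,:,::-1]);print(s["position"],c["position"])
np.save("c3.npy",c,allow_pickle=True)
E
```

```text
clock: 9.3
position: [0.6284, 0.1714, 0.1533]
tcp_rot: [0.57, 0.822, -0.0, -0.0]
wrist_force: [0.5, 0.2, 0.3]
opening: 0.0512
grip_force: 0.0
clock: 10.3
position: [0.6282, 0.0817, 0.331]
tcp_rot: [0.569, 0.822, -0.001, -0.001]
wrist_force: [-1.2, -0.9, 0.1]
opening: 0.0513
grip_force: 0.0
[0.6281684  0.08172915 0.33098308] [0.60331706 0.14878767 0.47234921]
```

View pics/w3.png

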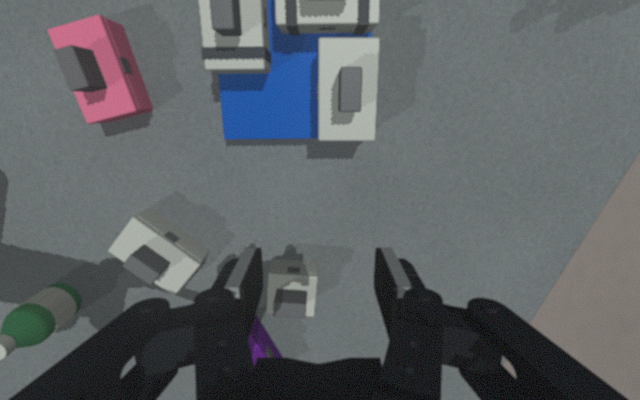

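The view shows the placed case with lid corners at (320,38), (379,38), (377,139), (319,139). The pallet deck's near edge is at row 138 for columns 224–318, and its left edge is at column 223. Case A is at (157,255). Measuring both.

```bash
python3 - <<'E'
from h import *
c=np.load("c3.npy",allow_pickle=True).item();im=cv2.imread("pics/w3.png")[:,:,::-1]
b=max(blobs(blue(im),300),key=cv2.contourArea)[:,0]
P=cast(c,b,.03)[:,:2]*1000
def fl(q): return cv2.fitLine(q.astype(np.float32),cv2.DIST_HUBER,0,.01,.01).ravel()
near=fl(P[(b[:,1]>130)&(b[:,0]>232)&(b[:,0]<312)]);left=fl(P[(b[:,0]<228)&(b[:,1]>80)&(b[:,1]<130)])
for l in(near,left):print(np.degrees(np.arctan2(l[1],l[0])).round(1),l[2:].round(1))
w=white(im)
for k in blobs(w,1000):
    m=k[:,0].mean(0)
    print(m.round(),rect(cast(c,k[:,0],.08 if m[1]<150 else .05)))
for a in(20.5,21):
    r=np.radians(a);ux=-np.array([np.cos(r),np.sin(r)]);uy=np.array([-ux[1],ux[0]])
    ey=near[2:]@uy;xp=left[2:]@ux
    L=cast(c,[(319.5,38),(379,38),(377,139.5),(318.5,139.5)],.08)[:,:2]*1000
    print(a,"pallet +y",ey,"+x",xp,"-x",xp-190)
    print("case x",(L@ux).round(1),"y",(L@uy).round(1))
    print("p1",(ux*(xp-55)+uy*(ey-33)).round(1),"p2",(ux*(xp-157)+uy*(ey-55)).round(1))
E
```

```text
21.5 [551.9  85. ]
-68.8 [488.4 102.8]
[348.  88.] [628. 174. 106.  63. -69.]
20.5 pallet +y 113.70581565250474 +x -493.471008073527 -x -683.471008073527
case x [-617.5 -680.9 -684.2 -616.6] y [  3.9   3.8 110.8 110.9]
p1 [542.  116.5] p2 [629.8 172.8]
21 pallet +y 118.47224883092925 +x -492.8001730844609 -x -682.8001730844609
case x [-617.4 -680.9 -683.2 -615.6] y [  9.3   9.8 116.8 116.3]
p1 [542.  116.5] p2 [629.4 173.6]
```

First case is within about 2 mm of flush and square. Now over case A.

```bash
python3 -m jog '[[-3,-4,-1,0,0,8],[-6,-8,-2,0,0,16],[-9,-12,-3,0,0,24],[-12,-16,-4,0,0,32],[-15,-19,-5,0,0,40],[-16.9,-20.3,-6,0,0,48],[-16.9,-20.3,-6,0,0,49.5],[-16.9,-20.3,-6,0,0,49.5]]' 60
python3 - <<'E'
from h import *
s=get_state();c=get_calibration("wrist");im=capture("wrist")
cv2.imwrite("pics/w4.png",im[:,:,::-1]);print(s["position"],s["tcp_rot"],s["joint_pos"].round(2),c["position"])
for b in blobs(white(im),1500): print(b[:,0].mean(0).round(),rect(cast(c,b[:,0],.05)))
E
```

```text
clock: 11.35
position: [0.4604, -0.1213, 0.2724]
tcp_rot: [0.174, 0.985, 0.0, 0.0]
wrist_force: [-0.2, -0.1, 1.3]
opening: 0.051
grip_force: 0.0
[ 0.46042632 -0.12125433  0.27242882] [1.73656717e-01 9.84806128e-01 2.92664151e-04 3.86052711e-04] [-0.4   0.1   1.63  0.    1.41 -1.63] [ 0.39332496 -0.09646937  0.41369643]
[608. 235.] [652. 181.  84.  69. -70.]
[316. 169.] [ 460. -123.  106.   63.  -20.]
```

View pics/w4.png

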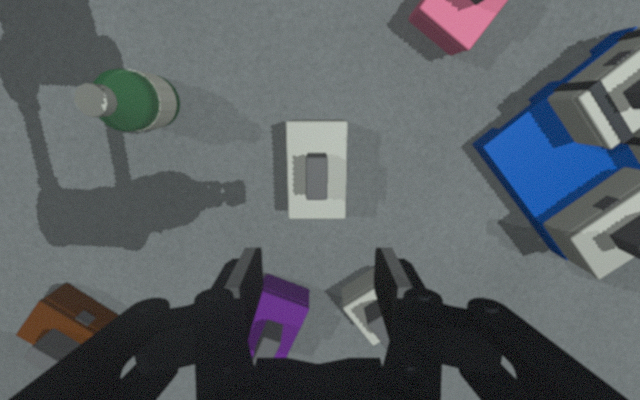

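The wrist view shows the wanted long case at (317,169), 106 x 64 mm, with its bar at (316,176). Purple (275,310) and the short case (370,305) are off to the side. Grasping it.

```bash
python3 -m jog '[[0,-0.2,-2,0,0,0],[0,-0.2,-6,0,0,0],[0,-0.2,-11,0,0,0],[0,-0.2,-15,0,0,0],[0,-0.2,-18.5,0,0,0],[0,-0.2,-20.5,0,0,0],[0,-0.2,-21.9,0,0,0],[0,-0.2,-21.9,0,0,0]]' 60
python3 -m jog '[[0,0,0,0,0,0],[0,0,0,0,0,0],[0,0,0,0,0,0],[0,0,0,0,0,0],[0,0,0,0,0,0],[0,0,0,0,0,0],[0,0,0,0,0,0],[0,0,0,0,0,0]]' 0 70
python3 -m jog '[[0,0,2,0,0,0],[0,0,5,0,0,0],[0,0,9,0,0,5],[1,3,13,0,0,10],[2,7,16,0,0,15],[3,11,18,0,0,22],[4,14,19,0,0,30],[4,14,20,0,0,38]]'
python3 - <<'E'
from h import *
s=get_state();c=get_calibration("wrist");im=capture("wrist")
cv2.imwrite("pics/w5.png",im[:,:,::-1]);print(s["position"],s["tcp_rot"])
np.save("c5.npy",c,allow_pickle=True)
E
```

```text
clock: 12.4
position: [0.4599, -0.1231, 0.0527]
tcp_rot: [0.173, 0.985, 0.0, -0.001]
wrist_force: [-0.3, -0.8, 0.2]
opening: 0.0512
grip_force: 0.0
clock: 13.4
position: [0.4606, -0.1238, 0.0543]
tcp_rot: [0.173, 0.985, -0.0, 0.001]
wrist_force: [-1.0, 1.5, 6.5]
opening: 0.0209
grip_force: 69.3
clock: 14.4
position: [0.4992, 0.0185, 0.2528]
tcp_rot: [-0.161, 0.987, 0.001, -0.001]
wrist_force: [-0.9, -0.2, -4.0]
opening: 0.0211
grip_force: 70.0
[0.49923857 0.01848146 0.25279137] [-1.60744547e-01  9.86995517e-01  5.99773399e-04 -8.25254038e-04]
```

View pics/w5.png

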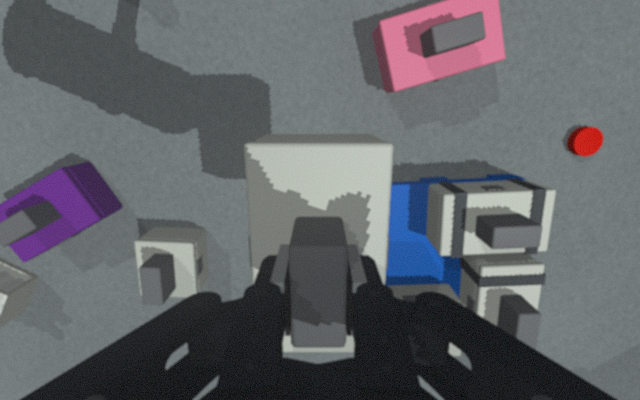

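The held case's lid end runs from (246,144) to (392,143), so it is centred in the tool to within about 1 mm and square. Going above place_1.

```bash
python3 -m jog '[[1,3,0,0,0,1],[2,6,-1,0,0,2],[3.2,8.5,-3,0,0,2],[4.15,9.8,-6,0,0,2],[4.15,9.8,-8.5,0,0,2],[4.15,9.8,-9.8,0,0,2],[4.15,9.8,-9.8,0,0,2],[4.15,9.8,-9.8,0,0,2]]'
python3 - <<'E'
from h import *
a=[]
for i in range(4): s=get_state();a.append(s["position"]);capture("side") if i<3 else 0
print(np.mean(a,0).round(4),2*np.degrees(np.arctan2(*s["tcp_rot"][[1,0]])))
E
```

```text
clock: 15.45
position: [0.5419, 0.1142, 0.1562]
tcp_rot: [-0.174, 0.985, -0.0, 0.001]
wrist_force: [0.8, -0.1, -3.2]
opening: 0.0209
grip_force: 70.0
[0.5419 0.1142 0.1564] 200.03351195643822
```

```bash
python3 -m jog '[[-0.1,0.2,0,0,0,0.5],[-0.1,0.2,-1.5,0,0,0.5],[-0.1,0.2,-3,0,0,0.5],[-0.1,0.2,-4.5,0,0,0.5],[-0.1,0.2,-5.8,0,0,0.5],[-0.1,0.2,-6.4,0,0,0.5],[-0.1,0.2,-6.7,0,0,0.5],[-0.1,0.2,-6.7,0,0,0.5]]' && python3 -m jog '[[0,0,-0.1,0,0,0],[0,0,-0.2,0,0,0],[0,0,-0.3,0,0,0],[0,0,-0.4,0,0,0],[0,0,-0.5,0,0,0],[0,0,-0.5,0,0,0],[0,0,-0.5,0,0,0],[0,0,-0.5,0,0,0]]'
```

```text
clock: 16.6
position: [0.5404, 0.1165, 0.0884]
tcp_rot: [-0.178, 0.984, 0.0, 0.0]
wrist_force: [1.6, 0.4, -2.9]
opening: 0.0213
grip_force: 70.1
clock: 17.6
position: [0.5401, 0.1165, 0.0843]
tcp_rot: [-0.178, 0.984, 0.0, 0.0]
wrist_force: [-3.8, -0.4, 5.4]
opening: 0.0215
grip_force: 71.1
```

On the deck (force change about 8 N). Releasing, backing off and inspecting.

```bash
python3 -m jog '[[0,0,0,0,0,0],[0,0,0,0,0,0],[0,0,0,0,0,0],[0,0,0,0,0,0],[0,0,0.6,0,0,0],[0,0,2,0,0,0],[0,0,4,0,0,0],[0,0,7,0,0,0]]' 60 && python3 -m jog '[[0,0,5,0,0,0],[0,0,10,0,0,0],[3,3,14,0,0,0],[7,7,17,0,0,0],[11,9,18,0,0,0],[12,10,18,0,0,0],[12,10,18,0,0,0],[12,10,18,0,0,0]]'
python3 - <<'E'
from h import *
s=get_state();c=get_calibration("wrist");im=capture("wrist")
print(s["position"]);np.save("c6.npy",c,allow_pickle=True)
cv2.imwrite("pics/w6.png",im[:,:,::-1])
for b in blobs(white(im),1000): print(b[:,0].mean(0).round(),rect(cast(c,b[:,0],.08)))
a=[cv2.resize(capture(n)[v-60:v+60,u-66:u+66],(396,360),interpolation=2) for n,u,v in(("scene",415,195),("side",268,320))]
cv2.imwrite("pics/p2.png",np.hstack(a)[:,:,::-1])
E
```

```text
clock: 18.6
position: [0.5399, 0.1164, 0.1544]
tcp_rot: [-0.178, 0.984, 0.0, -0.0]
wrist_force: [-0.3, -0.3, -0.3]
opening: 0.0516
grip_force: 0.0
clock: 19.6
position: [0.6589, 0.2157, 0.3333]
tcp_rot: [-0.178, 0.984, -0.0, -0.001]
wrist_force: [-0.0, -0.2, -1.2]
opening: 0.0511
grip_force: 0.0
[0.65888751 0.21569681 0.33332385]
[293. 128.] [627. 174. 107.  62. -69.]
[381. 109.] [570. 259.  63.  62. -69.]
[275.  48.] [550. 121.  83.  63.  21.]
```

View pics/w6.png

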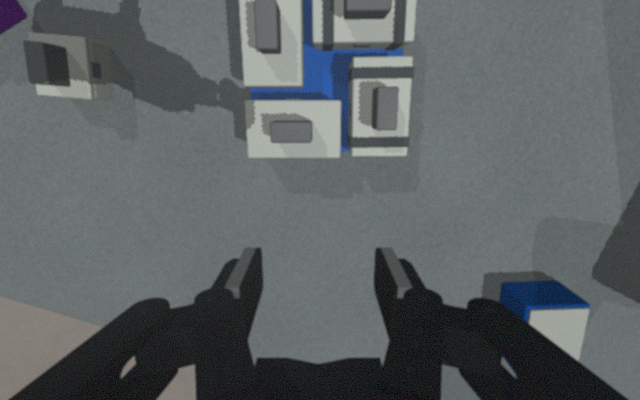

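View pics/p2.png

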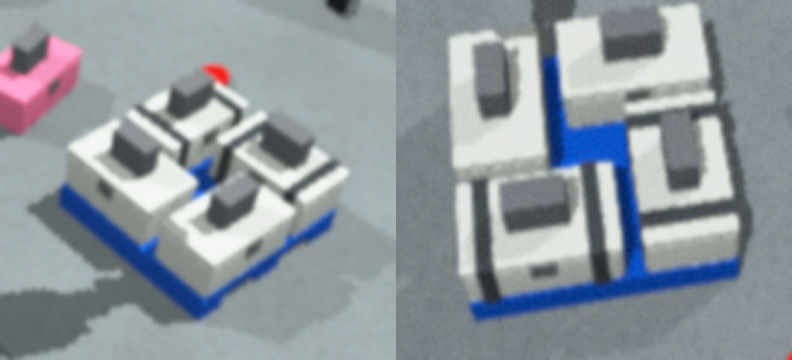

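All four cases stand upright in a pinwheel with a square hole. In the wrist view, place_2's lid corners are (249,101), (341,100), (341,157), (248,157), and place_1's left edge is at columns 240–243. I'll check flushness numerically.

```bash
python3 - <<'E'
from h import *
c=np.load("c6.npy",allow_pickle=True).item();im=cv2.imread("pics/w6.png")[:,:,::-1]
r=np.radians(20.6);ux=-np.array([np.cos(r),np.sin(r)]);uy=np.array([-ux[1],ux[0]])
g=im.astype(int).sum(2)
def edge(rows,lo,hi,vert=True):
    pts=[]
    for k in rows:
        l=g[k,lo:hi] if vert else g[lo:hi,k]; d=abs(l[2:]-l[:-2]);i=lo+1+np.argmax(d);pts.append((i,k) if vert else (k,i))
    return cast(c,pts,.08)[:,:2]*1000
def rep(n,P):
    l=cv2.fitLine(P.astype(np.float32),cv2.DIST_HUBER,0,.01,.01).ravel()
    print(n,"x",np.median(P@ux).round(1),"y",np.median(P@uy).round(1),"ang",np.degrees(np.arctan2(l[1],l[0])).round(1))
rep("p1 +y",edge(range(10,80),230,250)); rep("p2 +y",edge(range(106,152),238,256))
rep("SA -y",edge(range(80,135),400,418));rep("SB -y",edge(range(5,38),405,420))
rep("p2 -x",edge(range(255,335),150,165,False));rep("SA -x",edge(range(358,400),148,164,False))
rep("p1 -x",edge(range(250,298),78,92,False));rep("p2 +x",edge(range(255,335),94,106,False))
rep("p2 -y",edge(range(106,150),334,346));rep("p1 -y",edge(range(10,75),296,308))
rep("SA +y",edge(range(80,135),342,358))
E
```

```text
p1 +y x -558.8 y 112.5 ang 20.7
p2 +y x -647.6 y 112.2 ang 5.1
SA -y x -623.9 y -74.1 ang 21.2
SB -y x -536.1 y -64.0 ang 46.2
p2 -x x -680.6 y 57.2 ang -69.5
SA -x x -679.5 y -41.9 ang -69.5
p1 -x x -601.2 y 79.0 ang -68.9
p2 +x x -616.2 y 55.9 ang -69.5
p2 -y x -646.6 y 4.0 ang 21.6
p1 -y x -556.4 y 47.5 ang 20.3
SA +y x -623.9 y -9.2 ang 22.2
```

All edges agree with the strapped cases to about 2 mm or better, the gaps measure 13–15 mm, and the gripper is clear.

```bash
python3 -c "
from workcell import *
print(job_done())"
```

```text
the job is handed in; nothing more can be done
None
```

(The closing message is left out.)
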